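Peel the top bench tray off a stuck stack and hold it over the soldering board

ROBOT

A 6-joint arm with a two-finger parallel gripper is mounted at the origin on the work surface. World frame = base frame: x ahead of the robot, y to its left, z up, the work surface at z = 0. Lengths are in m, angles in rad, forces in N, time in s.
With the tool pointing down it reaches from about 0.35 to 0.85 m from the base axis. Payload 8.1 kg.
Tool frame: the origin (TCP) lies at the very end of the fingers, on their centre line; the grasp point (between the pads) lies 19 mm behind it; z points along the fingers, y is the line along which they close (so a half turn about z gives the same grasp; the last joint's range is limited). The gripper opens to 93 mm and grips with 3 to 60 N. Pads are 15 mm wide; open, the fingers measure 128 mm over their backs; the gripper's body (75 mm by 188 mm) begins 65 mm behind the grasp point.
Start: joints at [1.209, 0.13, 1.488, -0, 1.523, -0.085], TCP at [0.164, 0.577, 0.219] pointing down, gripper open.
Joint ranges: [-2.96, 2.96], [-0.89, 2.26], [0.02, 2.5], [-1.34, 4.48], [0, 2.73], [-2.66, 2.66]. Speed limits (rad/s): [2.39, 2.39, 2.79, 3.14, 3.14, 3.14].

INTERFACE

Orientations are given as a rotation vector (axis times angle).
In Python, from plant import monitor, eyes, ticket gives the robot as it stands.
- The arm moves only by the tool arm_command, never from a script. Its argument "deltas" is a list that holds one entry, the list of rows, each a list of 6 numbers: the shift along the world's x, y, z in cm, then the turn, a rotation vector about the world's x, y, z in degrees. In form: [[[tx, ty, tz, rx, ry, rz], ...]]. A call has 1 to 12 rows; each row shifts and turns the commanded pose from where the row before left it; what a row does not reach is not made up. A row lasts 1/12 s, in which the tool goes at most 41.7 mm and 7.16 degrees, less where a joint would pass 70% of its speed; a pose out of reach is approached as far as the arm can. A call is refused whole if a number of a shift passes 4.17 or a number of a turn 7.16, either way. A call with a gripper value outside its range is refused whole. "gripper" is the opening, from -1 (shut) to 1 (fully open), set as the call begins (left out, the last holds). The fingers move at their own pace and stop on an object; "squeeze" is the grip in N (left out, the last holds). Time passes only in rows, so rows that do not move let the fingers close. It gives the time, the measured TCP pose, the force, the opening and the grip force at its end, in the units of the state.
- monitor.read_state(): the state, without advancing time (a new reading comes with each control period).
- eyes.read_camera(name): name is "scene" or "side" or "wrist"; returns the picture (400x640x3 uint8, blue, green, red); there is no depth.
- eyes.camera_model(name): a dict with "fx", "fy", "cx", "cy" (pixels), "k1" (the pictures are not rectified: a ray, as slopes to the right and down, at radius r is drawn at 1 + k1 r^2 times it, then the intrinsics apply), "rvec" (rotation vector, rad) and "tvec" (3), from world to camera coordinates, as OpenCV has them. Camera axes: x right, y down, z forward; pixel columns grow to the right and rows downward; lengths in m; the calibration is good to about 2 mm. A picture is of the moment at which its call begins: read the wrist's pose just before it. camera_model takes no time and is no camera call; for the wrist camera it gives the pose at the moment of the call.
- ticket.close_job(): hands the job in; it is judged then, once.
The state is a dict: "t": time; "q": joint angles; "dq": joint speeds; "joint_torque": joint torques, N m; "tool_pos": TCP position; "orientation": TCP orientation; "force": force on the tool from outside, world axes, zero at the start; "wrist_torque": the same for the moment, N m; "opening": finger opening in m; "gripper_force": force on a finger pad.
Only numpy, scipy, OpenCV 4.12 (cv2) and the standard library are available. Lean on these libraries where they do the work, as an engineer would, in place of code of your own. Each camera call takes 0.05 s, during which the arm holds its last target. There are 200 camera calls.

TASK

The bench trays are stuck in their stack: peel the top one off by lifting one corner two or three centimetres while the opposite corner still sits down in its place, so that the trays below stay standing where they are. Then hold the tray out level over the middle of the soldering board, about a hand's width above the bench, ready for the finished rings, and finish while still holding it there; leave everything else on the bench as it is.

Things in the scene. Friction and masses are not known exactly. Their poses are not given: they have to be found in the camera images.
- tray: Top tray of the stack: open grey plastic tray 170 x 120 x 28 mm, 0.1 kg, corners cut at 45 degrees (26 mm off each side, so each corner is a 37 mm straight piece of rim). Origin: centre of its underside; x along the length, z up. Its rim is 9 mm thick with upright faces, from 12 to 28 mm above the underside; the part below the rim is inset 10 mm and sits inside the tray below.
- stack: The four trays below, same outline, jammed into one loose piece, 0.4 kg, 76 mm high. Origin: centre of its underside, on the bench; x along the length. The top tray sits square on it, underside 64 mm up, rim on rim. Pips hold the top tray at its 4 corners, up to 1.1 N each till that corner is 8 mm up: together about this stack's weight, but peeled from one corner they let go in turn.
- corner0 (a point): Corner of the top tray at its +x +y: point on the rim's top, mid thickness, mid corner (68.8, 43.8, 28 mm in the tray's frame). Fingers can pinch the 9 mm rim there along tray direction (1, 1), one inside the tray, one outside. 14 mm below the rim's top is a ledge 7 mm wide inside; outside, 16 mm below it, the next rim begins. Oppopoint corner2.
- corner1 (a point): The same at tray -x +y (-68.8, 43.8, 28 mm); pinched along (-1, 1). Oppopoint corner3.
- corner2 (a point): The same at tray -x -y (-68.8, -43.8, 28 mm); pinched along (-1, -1). Oppopoint corner0.
- corner3 (a point): The same at tray +x -y (68.8, -43.8, 28 mm); pinched along (1, -1). Oppopoint corner1.
- board: White soldering board, 200 x 150 x 12 mm, fixed on the bench, with a soldering block 100 x 66 mm on it rising to 38 mm above the bench and a few silver rings up to 43 mm. Origin: centre of the board's underside, on the bench; x along the length.
- jar: Glass jar with a steel lid, 72 mm across, 95 mm high, loose bystander. Origin at the centre of its underside.
- spool: Empty blue spool, 68 mm across, 54 mm high, loose bystander. Origin at the centre of its underside.
- glue: Small white glue bottle, 30 mm across, 75 mm high, loose bystander. Origin at the centre of its underside.
- mallet: Wooden mallet 240 mm long, lying on the bench, loose bystander. Origin below its middle, x along the handle towards the head.
Things that resemble listed ones, but are neither listed nor needed, are in the scene too. Several things have the shape of the tray; the one meant has the colours described above.

How it is judged:
On the way:
1. one corner of the top tray is lifted at least 15 mm while the opposite corner is still within 6 mm of its seat (((z of corner0 in the frame of stack above 0.107 m and z of corner2 in the frame of stack below 0.098 m) or (z of corner1 in the frame of stack above 0.107 m and z of corner3 in the frame of stack below 0.098 m) or (z of corner2 in the frame of stack above 0.107 m and z of corner0 in the frame of stack below 0.098 m) or (z of corner3 in the frame of stack above 0.107 m and z of corner1 in the frame of stack below 0.098 m))), for 0.1 s.
At the end, for the whole second after the job is handed in: The fingers hold the tray upright, level within 0.2 rad, at rest, its centre within 50 mm sideways of the board's centre, its underside 60 to 220 mm above the bench, touching neither board nor stack; the trays below stand upright within 20 mm of where they were (contact force between the fingers and tray above 1 N and horizontal distance between tray and board below 0.05 m and height (world z) of tray between 0.06 and 0.22 m and angle between tray's own z axis and vertical below 0.2 rad and linear speed of tray below 0.03 m/s and contact force between tray and board below 0.05 N and contact force between each of tray, the fingers and stack below 0.05 N and distance of stack from where it was at the start of the episode below 0.02 m and angle between stack's own z axis and vertical below 0.05 rad and linear speed of stack below 0.02 m/s); the arm keeps its last pose, push and grip.
It fails at once if the trays below are lifted, tipped or dragged along (more than 30 mm or 0.2 rad) (distance of stack from where it was at the start of the episode above 0.03 m or angle between stack's own z axis and vertical above 0.2 rad).
It fails at once if the jar, the spool, the glue bottle or the mallet is pushed more than 30 mm (distance of any of jar, spool, glue, mallet from where it was at the start of the episode above 0.03 m).
It also fails if it takes over 45 s, if anything falls off the work surface, if the arm or the gripper's body presses on something with over 40 N, if the wrist force passes 120 N, or if a joint passes its speed limit or range.

## Working session

There is one attempt and no reset: what is moved stays moved. The work goes in short steps, Python scripts to look and compute and a tool call to move; the robot and the scene stay as the last step left them, time stands still between calls to the robot, and variables do not carry over. Pictures are saved under pics/ and viewed, at most 10 in all, crops included, and the job is handed in when it is done.

Besides the shell and the picture viewer there is one more tool, called after "Emit:" as a command line: name --argument value ..., lists and objects as JSON in quotes. arm_command: Moves the arm, as the interface text tells. Its arguments: {"type":"object","properties":{"deltas":{"type":"array"},"gripper":{"type":"number"},"squeeze":{"type":"number"}},"required":["deltas"]}

```bash
mkdir -p pics; cat > h.py <<'E'
import numpy as np, cv2
from plant import monitor, eyes, ticket
def model(n):
    m=eyes.camera_model(n); K=np.array([[m['fx'],0,m['cx']],[0,m['fy'],m['cy']],[0,0,1.]])
    return K,np.array([m['k1'],0,0,0,0.]),np.array(m['rvec'],float),np.array(m['tvec'],float)
def ray(M,uv):
    K,d,r,t=M; p=cv2.undistortPoints(np.array(uv,float).reshape(-1,1,2),K,d).reshape(-1,2)
    R=cv2.Rodrigues(r)[0]; return -R.T@t,np.c_[p,np.ones(len(p))]@R
def plane(M,uv,z):
    c,D=ray(M,uv); return c+D*((z-c[2])/D[:,2])[:,None]
def proj(M,P):
    K,d,r,t=M; return cv2.projectPoints(np.array(P,float).reshape(-1,1,3),r,t,K,d)[0].reshape(-1,2)
E
python3 - <<'E'
from h import *
for n in('scene','side'):
    im=eyes.read_camera(n); cv2.imwrite(f'pics/{n}0.png',im)
    M=model(n); c,_=ray(M,[[320,200]]); print(n,c,_,M[0][0,0])
s=monitor.read_state(); print(s['t'],s['tool_pos'],s['orientation'],s['opening'],s['gripper_force'],s['force'])
E
```

```text
scene [ 1.21822762 -0.11822228  0.98309095] [[-0.57895803  0.00317871 -0.81552979]] 386.1761603861179
side [0.51387998 0.86829525 0.69548202] [[ 0.04844163 -0.84650737 -0.53023897]] 485.56963200753574
0.1 [0.16374451 0.57668159 0.21767636] [-4.33360429e-01 -3.11114712e+00  2.60524895e-03] 0.09255186205864181 0.0 [0.43284261 0.54786827 0.15578023]
```

View pics/scene0.png

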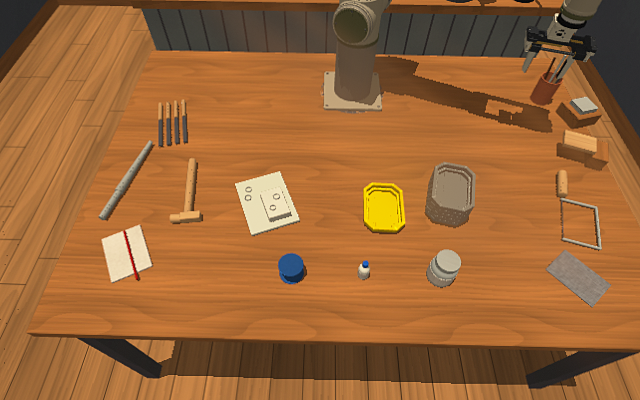

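View pics/side0.png

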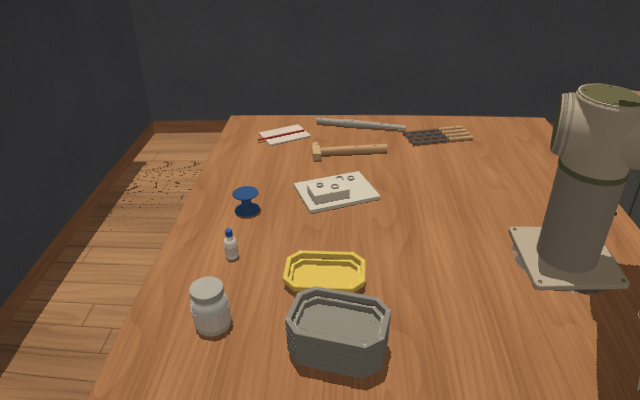

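Scene view: the candidates with a tray shape are the grey stack at (450,195) and a yellow tray at (383,208). The grey stack fits the description, as it is grey and several trays tall. Board at (267,203), jar (444,268), spool (291,268), glue (364,270), mallet (190,190). Next is one enlarged crop of both views to confirm it.

```bash
python3 - <<'E'
from h import *
a=cv2.imread('pics/scene0.png')[150:240,400:500]; b=cv2.imread('pics/side0.png')[280:380,275:400]
a=cv2.resize(a,(400*500//450,400),interpolation=cv2.INTER_CUBIC) if 0 else cv2.resize(a,None,fx=4,fy=4,interpolation=cv2.INTER_CUBIC)
b=cv2.resize(b,None,fx=3.2,fy=3.2,interpolation=cv2.INTER_CUBIC)
H=max(a.shape[0],b.shape[0]); o=np.zeros((H,a.shape[1]+b.shape[1],3),np.uint8); o[:a.shape[0],:a.shape[1]]=a;o[:b.shape[0],a.shape[1]:]=b
cv2.imwrite('pics/crop0.png',o); print(o.shape)
im=cv2.imread('pics/scene0.png'); g=im[150:240,400:500]; hsv=cv2.cvtColor(im,cv2.COLOR_BGR2HSV)
for y in (180,185,190,195,200): print(y,[tuple(int(q) for q in im[y,x]) for x in range(420,482,3)])
E
```

```text
(360, 800, 3)
180 [(53, 116, 187), (54, 115, 187), (55, 117, 188), (63, 107, 154), (60, 87, 114), (105, 133, 154), (104, 132, 153), (106, 133, 153), (105, 133, 153), (105, 132, 152), (106, 132, 152), (106, 133, 153), (105, 132, 152), (105, 132, 152), (105, 132, 152), (110, 136, 156), (77, 99, 122), (45, 66, 94), (112, 134, 150), (53, 105, 172), (55, 108, 173)]
185 [(54, 112, 181), (54, 112, 181), (55, 114, 183), (65, 90, 114), (65, 91, 117), (104, 131, 153), (105, 133, 153), (105, 133, 154), (105, 132, 153), (106, 133, 153), (105, 131, 152), (106, 132, 153), (105, 131, 151), (106, 132, 152), (106, 132, 151), (107, 133, 153), (92, 116, 137), (50, 71, 98), (113, 135, 149), (56, 114, 186), (57, 114, 185)]
190 [(54, 112, 181), (54, 112, 179), (53, 113, 181), (62, 89, 114), (92, 119, 142), (119, 149, 169), (106, 134, 154), (106, 134, 154), (105, 132, 153), (106, 133, 153), (106, 133, 153), (105, 132, 152), (106, 133, 152), (106, 132, 152), (106, 132, 152), (108, 133, 153), (110, 137, 156), (45, 67, 95), (113, 135, 148), (56, 108, 176), (55, 109, 175)]
195 [(56, 118, 189), (56, 119, 189), (54, 120, 197), (60, 88, 114), (105, 133, 155), (120, 150, 171), (107, 134, 155), (105, 133, 153), (106, 133, 153), (106, 133, 153), (106, 133, 153), (106, 132, 152), (106, 133, 152), (106, 132, 152), (106, 133, 152), (108, 134, 153), (111, 137, 156), (62, 84, 109), (114, 135, 146), (59, 116, 187), (58, 114, 186)]
200 [(57, 121, 196), (58, 122, 196), (51, 86, 121), (59, 87, 114), (60, 87, 114), (101, 128, 150), (105, 133, 154), (106, 133, 154), (105, 132, 153), (106, 133, 153), (106, 133, 152), (106, 132, 152), (106, 133, 152), (106, 133, 152), (106, 132, 151), (108, 134, 154), (110, 136, 155), (81, 104, 126), (97, 128, 156), (54, 108, 174), (55, 108, 175)]
```

View pics/crop0.png

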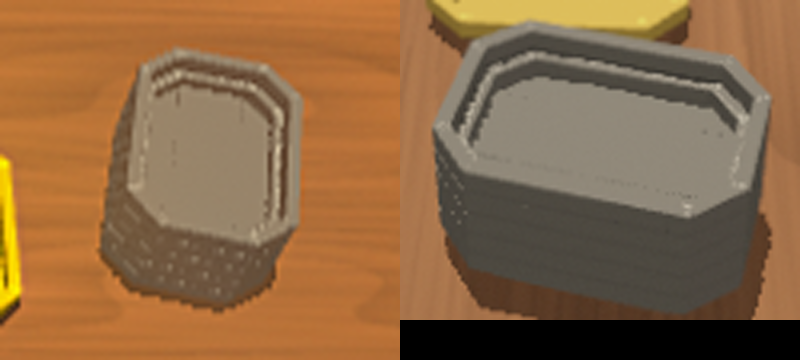

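The crop confirms it: the grey stack of several trays with cut corners is the one meant, and the yellow tray is a single decoy. The rim octagon is clear in both views. Next I fit it, and the board and bystanders.

```bash
python3 - <<'E'
from h import *
S=model('scene');D=model('side')
a=np.array([(140,65),(180,50),(265,65),(300,100),(297,222),(262,243),(165,225),(130,190)])/4+[400,150]
b=(np.array([(435,125),(470,45),(530,22),(730,60),(768,97),(748,185),(690,215),(472,170)])-[400,0])/3.2+[275,280]
oct_=np.array([(85,34),(59,60),(-59,60),(-85,34),(-85,-34),(-59,-60),(59,-60),(85,-34)])/1000.
def fit(P):
    best=None
    ang=np.arctan2(*(P-P.mean(0)).T[::-1]); P=P[np.argsort(ang)]
    for k in range(8):
        Q=np.roll(oct_,k,0); c=P.mean(0); U,s,V=np.linalg.svd(Q.T@(P-c)); R=(U@V).T
        if np.linalg.det(R)<0: continue
        e=np.linalg.norm(P-c-Q@R.T,axis=1)
        if best is None or e.max()<best[2].max(): best=(c,np.degrees(np.arctan2(R[1,0],R[0,0])),e)
    return best
for M,p in((S,a),(D,b)):
    P=plane(M,p,.092)[:,:2]; c,y,e=fit(P); print('tray',c,y,e.round(4))
for n,M in(('scene',S),('side',D)):
    im=cv2.imread(f'pics/{n}0.png'); h=cv2.cvtColor(im,cv2.COLOR_BGR2HSV)
    reg=(slice(160,245),slice(225,305)) if n=='scene' else (slice(165,215),slice(285,390))
    m=np.zeros(im.shape[:2],np.uint8); m[reg]=((h[reg][...,1]<75)&(h[reg][...,2]>130))*255
    cs=cv2.findContours(m,0,2)[0]; c=max(cs,key=cv2.contourArea)
    q=cv2.approxPolyDP(cv2.convexHull(c),3,True).reshape(-1,2); print(n,q.tolist())
    P=plane(M,q,.012)[:,:2]; print(P.round(3).tolist()); r=cv2.minAreaRect((plane(M,cv2.convexHull(c).reshape(-1,2),.012)[:,:2]*1000).astype(np.float32)); print(r)
print('jar lid',plane(S,[[448,259]],.095),plane(D,[[207,288]],.095),'spool',plane(S,[[291,262]],.054),plane(D,[[246,193]],.054),'glue',plane(S,[[365,264]],.075),plane(D,[[229,232]],.075))
E
```

```text
tray [0.52250349 0.27566147] 167.347527479946 [0.0032 0.0015 0.0015 0.002  0.0026 0.0025 0.0037 0.0022]
tray [0.51986449 0.2743094 ] 167.16723873342266 [0.0023 0.004  0.0019 0.0022 0.0023 0.0044 0.0018 0.0029]
scene [[279, 171], [299, 219], [251, 234], [235, 183]]
[[0.417, -0.25], [0.6, -0.176], [0.656, -0.312], [0.471, -0.386]]
((537.1181640625, -280.5749206542969), (201.84506225585938, 148.76210021972656), 21.85967254638672)
side [[379, 196], [310, 210], [294, 183], [358, 171]]
[[0.419, -0.246], [0.6, -0.174], [0.654, -0.312], [0.472, -0.385]]
((536.7255859375, -279.161865234375), (202.0056610107422, 150.78192138671875), 21.958370208740234)
jar lid [[0.76294191 0.21545289 0.095     ]] [[0.76220979 0.21821916 0.095     ]] spool [[ 0.7624466  -0.18788261  0.054     ]] [[ 0.76457421 -0.18612623  0.054     ]] glue [[0.77306266 0.00527733 0.075     ]] [[0.76506308 0.01445331 0.075     ]]
```

Both views agree: tray centre is (0.521, 0.275) and its yaw about -12.75° (mod 180). The board is at (0.537, -0.280), with its size matching at 202x150 mm. I'll pinch the corner nearest the base, at (0.444, 0.2475), with tool y at 32.25°.

Emit:
arm_command --deltas '[[[2.34,-2.74,0,0,0,-3.49],[2.34,-2.74,0,0,0,-3.49],[2.34,-2.74,0,0,0,-3.49],[2.34,-2.74,0,0,0,-3.49],[2.34,-2.74,0,0,0,-3.49],[2.34,-2.74,0,0,0,-3.49],[2.34,-2.74,0,0,0,-3.49],[2.34,-2.74,0,0,0,-3.49],[2.34,-2.74,0,0,0,-3.49],[2.34,-2.74,-1,0,0,-3.49],[2.34,-2.74,-1,0,0,-3.49],[2.34,-2.74,-1,0,0,-3.49]]]' --gripper 1 --squeeze 60

```text
t: 1.1
tool_pos: [0.4455, 0.2468, 0.1882]
orientation: [1.521, 2.749, 0.0]
force: [0.2, 1.2, -0.2]
opening: 0.0934
gripper_force: 0.0
```

Emit:
arm_command --deltas '[[[0,0,0,0,0,0],[0,0,0,0,0,0],[0,0,0,0,0,0]]]'

```text
t: 1.35
tool_pos: [0.4444, 0.2484, 0.1884]
orientation: [-1.517, -2.75, 0.001]
force: [0.1, 0.8, 0.0]
opening: 0.0927
gripper_force: 0.0
```

```bash
cat > st.py <<'E'
from h import *
s=monitor.read_state(); R=cv2.Rodrigues(np.array(s['orientation'],float))[0]
print(round(s['t'],2),np.round(s['tool_pos'],4),'y-yaw',np.degrees(np.arctan2(R[1,1],R[0,1])).round(2),'z',R[:,2].round(4),'F',np.round(s['force'],2),'T',np.round(s['wrist_torque'],2),s['opening'],s['gripper_force'])
E
python3 - <<'E'
exec(open('st.py').read())
M=model('wrist'); im=eyes.read_camera('wrist'); c,y=np.array([.521,.275]),np.radians(-12.75)
Rz=np.array([[np.cos(y),-np.sin(y)],[np.sin(y),np.cos(y)]])
o=np.array([(85,34),(59,60),(-59,60),(-85,34),(-85,-34),(-59,-60),(59,-60),(85,-34)])/1000.
P=np.c_[o@Rz.T+c,np.full(8,.092)]; p=proj(M,P); print(p.round(0).tolist())
cv2.polylines(im,[p.round().astype(int)],True,(0,0,255),1); cv2.imwrite('pics/w1.png',im)
E
```

```text
1.35 [0.4444 0.2484 0.1884] y-yaw 32.25 z [-1.e-03  1.e-04 -1.e+00] F [0.07 0.76 0.03] T [-0.04 -0.03  0.02] 0.09270496205764105 0.0
[[504.0, 261.0], [512.0, 222.0], [424.0, 123.0], [377.0, 123.0], [316.0, 182.0], [316.0, 224.0], [405.0, 306.0], [444.0, 307.0]]
```

View pics/w1.png

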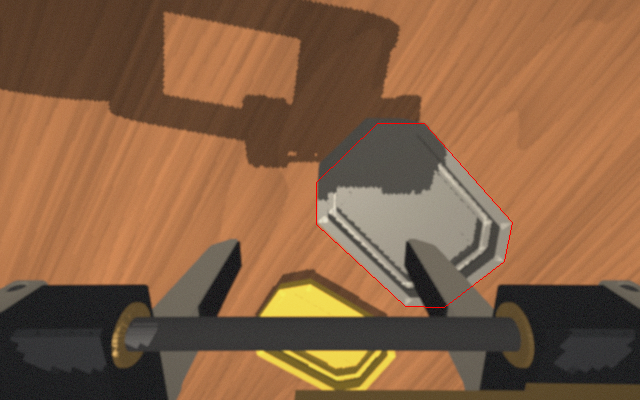

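The fitted outline lies on the grey rim in the wrist view (pinched corner edge at x≈316, rows 182–224). The fingers straddle that corner, so I descend.

Emit:
arm_command --deltas '[[[0,-0.1,-1.5,0,0,0],[0,0,-1.5,0,0,0],[0,0,-1.5,0,0,0],[0,0,-1.5,0,0,0],[0,0,-1.5,0,0,0],[0,0,-1.0,0,0,0],[0,0,-0.8,0,0,0],[0,0,-0.6,0,0,0],[0,0,-0.45,0,0,0],[0,0,-0.3,0,0,0],[0,0,0,0,0,0],[0,0,0,0,0,0]]]'

```text
t: 2.4
tool_pos: [0.445, 0.2475, 0.0825]
orientation: [1.517, 2.751, 0.001]
force: [-0.4, -0.2, -0.1]
opening: 0.0932
gripper_force: 0.0
```

```bash
python3 st.py
```

```text
2.4 [0.445  0.2475 0.0825] y-yaw 32.26 z [ 5.e-04  2.e-04 -1.e+00] F [-0.35 -0.18 -0.11] T [-0.03  0.03  0.01] 0.09315090354268656 0.0
```

Emit:
arm_command --deltas '[[[0,0,-0.1,0,0,0],[0,0,0,0,0,0],[0,0,0,0,0,0],[0,0,0,0,0,0],[0,0,0,0,0,0],[0,0,0,0,0,0],[0,0,0,0,0,0],[0,0,0,0,0,0],[0,0,0,0,0,0],[0,0,0,0,0,0],[0,0,0,0,0,0],[0,0,0,0,0,0]]]' --gripper -1 --squeeze 15

```text
t: 3.4
tool_pos: [0.4448, 0.2474, 0.0811]
orientation: [1.517, 2.751, 0.0]
force: [-0.2, 0.7, 0.6]
opening: 0.0174
gripper_force: 0.0
```

```bash
python3 st.py
```

```text
3.4 [0.4448 0.2474 0.0811] y-yaw 32.26 z [ 0.  0. -1.] F [-0.2   0.67  0.58] T [-0.03 -0.02 -0.  ] 0.01740421933251337 0.0
```

Emit:
arm_command --deltas '[[[0,0,0,0,0,0],[0,0,0,0,0,0],[0,0,0,0,0,0],[0,0,0,0,0,0],[0,0,0,0,0,0]]]'

```text
t: 3.82
tool_pos: [0.4448, 0.2473, 0.0811]
orientation: [1.517, 2.751, -0.0]
force: [0.5, 0.2, -0.3]
opening: 0.0088
gripper_force: 15.0
```

Emit:
arm_command --deltas '[[[0,0,0,0,0,0],[0,0,0,0,0,0],[0,0,0,0,0,0],[0,0,0,0,0,0]]]' --squeeze 60

```text
t: 4.15
tool_pos: [0.4448, 0.2473, 0.0811]
orientation: [1.517, 2.751, -0.0]
force: [0.1, -1.2, -0.3]
opening: 0.0085
gripper_force: 60.0
```

```bash
python3 st.py; python3 - <<'E'
import numpy as np
# TCP path about far rim edge: u along pinch, per 1.5 deg row, world cm and rotvec deg
u=np.r_[np.cos(np.radians(32.25)),np.sin(np.radians(32.25))]; t=np.r_[-u[1],u[0]]
p0=np.r_[-163.7,5.5]; prev=p0
for k in range(1,9):
    a=np.radians(1.25*k); p=np.r_[p0[0]*np.cos(a)+p0[1]*np.sin(a),-p0[0]*np.sin(a)+p0[1]*np.cos(a)]
    d=(p-prev)/10; prev=p; print(np.round(np.r_[d[0]*u,d[1],1.25*t],3))
E
```

```text
4.15 [0.4448 0.2473 0.0811] y-yaw 32.26 z [ 0.e+00 -1.e-04 -1.e+00] F [ 0.05 -1.15 -0.26] T [-0.23  0.   -0.07] 0.00849358646658285 59.98982012271881
[ 0.013  0.008  0.357 -0.667  1.057]
[ 0.02   0.013  0.357 -0.667  1.057]
[ 0.027  0.017  0.356 -0.667  1.057]
[ 0.033  0.021  0.355 -0.667  1.057]
[ 0.04   0.025  0.354 -0.667  1.057]
[ 0.046  0.029  0.353 -0.667  1.057]
[ 0.053  0.033  0.352 -0.667  1.057]
[ 0.059  0.037  0.35  -0.667  1.057]
```

The grip reads 8.5–8.8 mm at 60 N, which fits the 9 mm rim. Now I peel about the far corner.

Emit:
arm_command --deltas '[[[0.013,0.008,0.357,-0.667,1.057,0],[0.02,0.013,0.357,-0.667,1.057,0],[0.027,0.017,0.356,-0.667,1.057,0],[0.033,0.021,0.355,-0.667,1.057,0],[0.04,0.025,0.354,-0.667,1.057,0],[0.046,0.029,0.353,-0.667,1.057,0],[0.053,0.033,0.352,-0.667,1.057,0],[0,0,0,0,0,0],[0,0,0,0,0,0],[0,0,0,0,0,0]]]'

```text
t: 4.98
tool_pos: [0.4469, 0.2488, 0.1056]
orientation: [-1.478, -2.681, 0.205]
force: [0.4, 0.2, -0.8]
opening: 0.0084
gripper_force: 60.0
```

```bash
python3 st.py; python3 - <<'E'
from h import *
a=eyes.read_camera('side')[250:390,260:420]; b=eyes.read_camera('scene')[140:240,400:500]
a=cv2.resize(a,None,fx=2.8,fy=2.8,interpolation=2); b=cv2.resize(b,None,fx=3.4,fy=3.4,interpolation=2)
o=np.zeros((400,800,3),np.uint8); o[:a.shape[0],:a.shape[1]]=a[:400]; o[:b.shape[0],450:450+b.shape[1]]=b; cv2.imwrite('pics/peel.png',o)
E
```

```text
4.98 [0.4469 0.2488 0.1056] y-yaw 32.27 z [-0.1285 -0.081  -0.9884] F [ 0.44  0.2  -0.8 ] T [-0.03 -0.07 -0.06] 0.008413448187590319 59.990272521972656
```

View pics/peel.png

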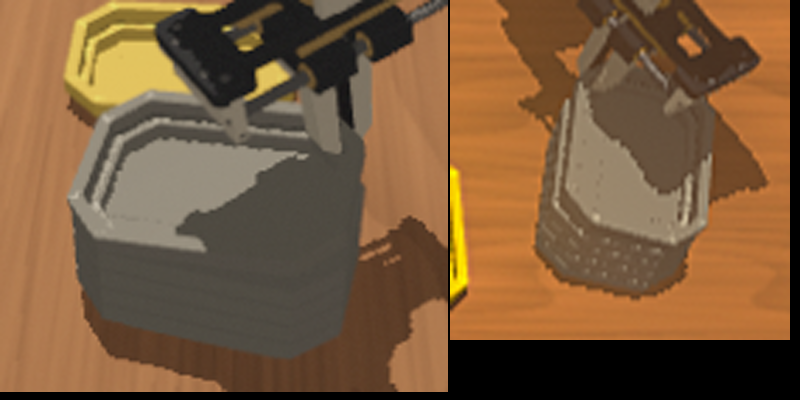

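The near corner is up about 24 mm (gap visible at the upper left in the right-hand view), the far corner is still seated and the stack is in place. Now I lift straight up slowly, then level.

Emit:
arm_command --deltas '[[[0,0,0.2,0,0,0],[0,0,0.3,0,0,0],[0,0,0.3,0,0,0],[0,0,0.4,0,0,0],[0,0,0.5,0,0,0],[0,0,0.8,0,0,0],[0,0,1,0,0,0],[0,0,1.5,0,0,0],[0,0,1.5,0,0,0],[0,0,1.0,0,0,0],[0,0,0.5,0,0,0],[0,0,0,0,0,0]]]'

```text
t: 6.08
tool_pos: [0.448, 0.2492, 0.1878]
orientation: [-1.479, -2.682, 0.202]
force: [0.0, 0.7, -0.6]
opening: 0.0081
gripper_force: 60.0
```

Emit:
arm_command --deltas '[[[0,0,0,0.667,-1.057,0],[0,0,0,0.667,-1.057,0],[0,0,0,0.667,-1.057,0],[0,0,0,0.667,-1.057,0],[0,0,0,0.667,-1.057,0],[0,0,0,0.667,-1.057,0],[0,0,0,0.667,-1.057,0],[0,0,0,0,0,0]]]'

```text
t: 6.75
tool_pos: [0.4467, 0.2486, 0.1861]
orientation: [1.516, 2.75, 0.003]
force: [-0.9, 0.3, -2.1]
opening: 0.0088
gripper_force: 60.0
```

```bash
python3 st.py; python3 - <<'E'
from h import *
A=eyes.read_camera('side');B=eyes.read_camera('scene')
a=cv2.resize(A[200:390,240:420],None,fx=2.2,fy=2.2,interpolation=2); b=cv2.resize(B[110:240,390:510],None,fx=3.2,fy=3.2,interpolation=2)
o=np.zeros((420,800,3),np.uint8); o[:a.shape[0],:a.shape[1]]=a; o[:b.shape[0],400:400+b.shape[1]]=b; cv2.imwrite('pics/lift.png',o)
E
```

```text
6.75 [0.4467 0.2486 0.1861] y-yaw 32.25 z [ 0.0019  0.0011 -1.    ] F [-0.89  0.34 -2.12] T [-0.09  0.1  -0.02] 0.008800740982879423 60.00852584838867
```

View pics/lift.png

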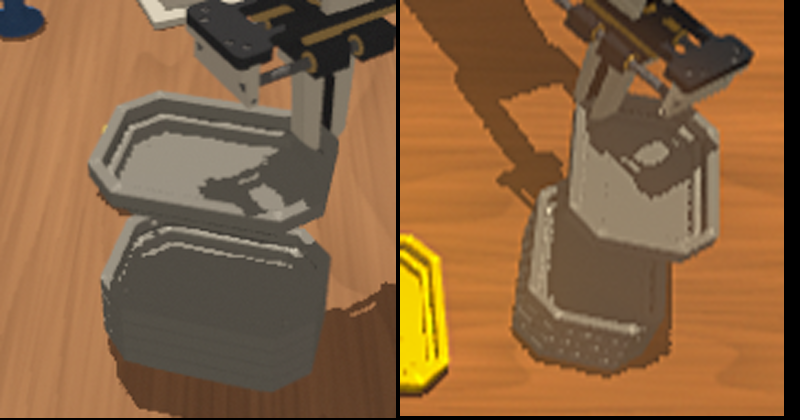

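The tray is free and level, and the stack stands where it was. Carry to the board: delta (+1.35, -55.6) cm, then lower.

Emit:
arm_command --deltas '[[[0.05,-0.8,0,0,0,0],[0.05,-1.6,0,0,0,0],[0.05,-2.4,0,0,0,0],[0.05,-2.8,0,0,0,0],[0.05,-2.8,0,0,0,0],[0.05,-2.8,0,0,0,0],[0.05,-2.8,0,0,0,0],[0.05,-2.8,0,0,0,0],[0.05,-2.8,0,0,0,0],[0.05,-2.8,0,0,0,0],[0.05,-2.8,0,0,0,0],[0.05,-2.8,0,0,0,0]]]'

```text
t: 7.85
tool_pos: [0.4528, -0.053, 0.1861]
orientation: [-1.517, -2.751, 0.0]
force: [0.1, -0.3, -1.5]
opening: 0.0084
gripper_force: 60.0
```

Emit:
arm_command --deltas '[[[0.07,-2.8,0,0,0,0],[0.07,-2.8,0,0,0,0],[0.07,-2.8,0,0,0,0],[0.07,-2.8,0,0,0,0],[0.07,-2.8,0,0,0,0],[0.07,-2.8,0,0,0,0],[0.07,-2.6,0,0,0,0],[0.07,-2.2,0,0,0,0],[0.07,-1.8,0,0,0,0],[0.06,-1.2,0,0,0,0],[0.06,-0.8,0,0,0,0],[0,-0.2,0,0,0,0]]]'

```text
t: 8.85
tool_pos: [0.4604, -0.3082, 0.1858]
orientation: [-1.518, -2.75, 0.0]
force: [0.1, 0.0, -0.9]
opening: 0.0086
gripper_force: 60.0
```

Emit:
arm_command --deltas '[[[0,0,-0.4,0,0,0],[0,0,-0.8,0,0,0],[0,0,-1,0,0,0],[0,0,-1,0,0,0],[0,0,-1,0,0,0],[0,0,-0.7,0,0,0],[0,0,-0.4,0,0,0],[0,0,0,0,0,0],[0,0,0,0,0,0],[0,0,0,0,0,0]]]'

```text
t: 9.68
tool_pos: [0.4609, -0.3074, 0.1335]
orientation: [1.516, 2.75, -0.0]
force: [0.3, -0.9, -0.7]
opening: 0.0082
gripper_force: 60.0
```

```bash
python3 st.py; python3 - <<'E'
from h import *
s=monitor.read_state(); print('centre',np.array(s['tool_pos'])+[.0768,.0275,-.017])
A=eyes.read_camera('side');B=eyes.read_camera('scene')
a=cv2.resize(A[100:390,180:430],(400,464),interpolation=2); b=cv2.resize(B[60:300,190:500],(400,310),interpolation=2)
o=np.zeros((464,800,3),np.uint8); o[:,:400]=a; o[:310,400:]=b; cv2.imwrite('pics/end.png',o)
E
```

```text
9.68 [ 0.4609 -0.3074  0.1335] y-yaw 32.26 z [ 7.e-04 -5.e-04 -1.e+00] F [ 0.32 -0.91 -0.74] T [-0.11  0.11  0.04] 0.008216688880636468 60.00798761844635
centre [ 0.53768545 -0.27990435  0.1165347 ]
```

View pics/end.png

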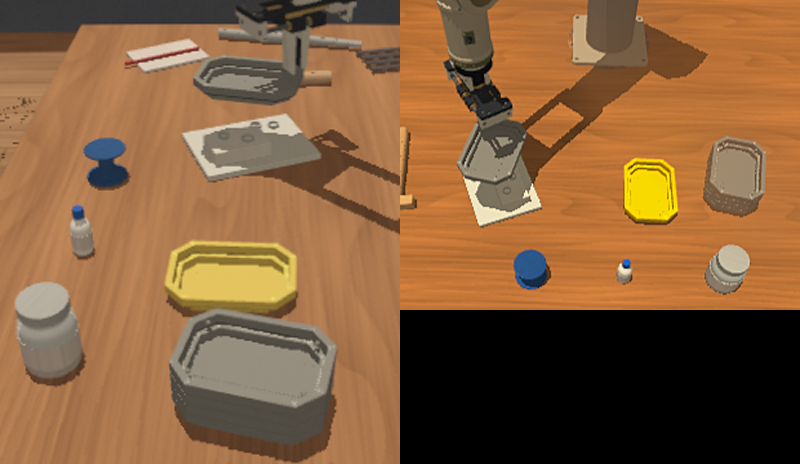

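The tray is held level over the board, centre at about (0.538, -0.280) and underside about 0.116 m up. The stack and bystanders are in place, so I hand in.

```bash
python3 -c "from plant import ticket; print(ticket.close_job())"
```

```text
the job is handed in; nothing more can be done
None
```

I peeled the top tray off from one corner and am holding it level over the middle of the board, about 12 cm above the bench; the stack and everything else look undisturbed, and the job is handed in (no verdict shown).

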